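# Press a drive flat and slide it home under the leaf spring

### The job

The drive has been laid in the open bay of the small desktop PC, but its front edge rides up on the bay's grounding springs. With your fingertips press the drive down hard until it lies flat, and while pressing push it along the bay, under the bridge and its leaf spring, until it is fully home against the connector, flat and staying there by itself when you take your hand away. Do not lift the drive out of the bay, and leave the other things on the desk where they are.

Things in the scene. Friction and masses are not known exactly. Their poses are not given: they have to be found in the camera images.
- pc: Small desktop PC, cover off: grey tray 200 x 197 mm, rim 40 mm above the desk, standing fast. Origin: centre of its underside. x runs from its front panel to the socket panel at its back and is the way the drive slides; z up. Drive bay: steel channel 79 mm wide, centre line at y = -46 mm, floor 24 mm above the desk, flanges 9.5 mm high. The +y half holds a blower and heat sink below the rim.
- bridge (a point): Middle of the lower front edge of the bridge, a steel strap across the bay, 8 mm wide (x), 3 mm thick, its underside 9.5 mm above the bay floor; axes as the PC's. Riveted to it, a steel leaf spring 34 mm wide slopes down into the bay; its tip, 27 mm beyond this point, hangs 5.3 mm above the floor and is lifted by the drive: 5 to 10 N down, which takes about 6 N more push along x.
- home (a point): Point on the bay floor, on its centre line, at the face of the black connector (7 mm high, a rigid stop), 40 mm beyond the bridge's front edge; axes as the PC's. The drive is home when its front lower edge (drive_nose) is here. Two brass grounding springs rise out of the bay floor before the bridge, from 45 mm before it to 5 mm high under it; flattened they push up with about 4 N.
- drive: 2.5-inch drive in a black caddy, a slab 112 (x) x 76 (y) x 8 mm, about 0.14 kg, loose in the bay. Origin: centre of its underside; x points to the front edge, which goes to the connector. At the start the rear edge lies on the bay floor and the front edge, 4 to 12 mm short of the bridge, is held up about 4 mm by the grounding springs, so that it strikes the bridge unless pressed flat.
- drive_nose (a point): Middle of the drive's front lower edge, x = +56 mm, z = 0 in the drive's frame; axes as the drive's.
- drive_tail (a point): Middle of the drive's rear lower edge, x = -56 mm, z = 0 in the drive's frame; axes as the drive's.
- thumb (a point): Spot to press: on the drive's flat top (8 mm above its underside), x = -20 mm. The upright rear face (6 mm high, 40 mm wide in y) of a moulded thumb wedge is 16 mm ahead, so a fingertip pressed here also pushes the drive along; the wedge slopes down to the front. About 12 N here lays the drive flat; 14 to 20 N works well until the front edge is under the bridge. Axes as the drive's.
- leaf (a joint): Lift of the leaf spring, rad: 0 with nothing under it, about 0.14 with the drive fully under it.
- old_drive: The old drive, a bare aluminium slab 100 x 70 x 7 mm lying on the desk to the left of the PC; origin: centre of its underside. Leave it alone.
- screwdriver: Small screwdriver, 150 mm long, lying on the desk to the right of the PC; origin: centre of its underside. Leave it alone.
- mug: White mug, 82 mm across, 95 mm high, beyond the PC; origin: centre of its underside. Leave it alone.
- phone: Phone, 148 x 72 x 8 mm, beyond the PC; origin: centre of its underside. Leave it alone.
- tube_short: Empty cardboard tube standing on end, 42 mm across, 45 mm high; origin: centre of its underside. Leave it alone.
- tube_wide: Empty cardboard tube standing on end, 60 mm across, 60 mm high; origin: centre of its underside. Leave it alone.
- screw_dish: Open grey plastic screw tray, 75 x 55 x 16 mm; origin: centre of its underside. Leave it alone.
Mind the look-alikes: they are no part of the job. Of the things shaped like the drive, the black one is meant.

How it is judged (in metres and radians):
At the end, for the whole second after the job is handed in: The drive's front lower edge is within 3 mm of the connector face and within 4 mm of the home point, its rear edge is less than 4 mm above the bay floor, the leaf spring rides on top of it (lifted more than 0.09 rad), and it is at rest (x of drive_nose in the frame of home above -0.003 m and distance between drive_nose and home below 0.004 m and z of drive_tail in the frame of home below 0.004 m and value of joint leaf above 0.09 rad and linear speed of drive below 0.01 m/s); the robot touches nothing.
It fails at once if the drive is lifted out: its front edge rises more than 14 mm, or its rear edge more than 12 mm, above the bay floor (z of drive_nose in the frame of home above 0.014 m or z of drive_tail in the frame of home above 0.012 m).
It fails at once if another thing on the desk is moved more than 25 mm (distance of any of old_drive, screwdriver, mug, phone, tube_short, tube_wide, screw_dish from where it was at the start of the episode above 0.025 m).
It also fails if it takes over 54 s, if anything falls off the work surface, if the arm or the gripper's body presses on something with over 40 N, if the wrist force passes 120 N, or if a joint passes its speed limit or range.

### The arm

A 6-joint arm with a two-finger parallel gripper is mounted at the origin on the work surface. World frame = base frame: x ahead of the robot, y to its left, z up, the work surface at z = 0. Lengths are in m, angles in degrees, forces in N, time in s.
With the tool pointing down it reaches from about 0.325 to 0.9 m from the base axis. Payload 6.1 kg.
Tool frame: the origin (TCP) lies at the very end of the fingers, on their centre line; the grasp point (between the pads) lies manip.tcp_to_grasp behind it (manip.tcp_to_grasp is the distance from the TCP to the grasp point, in m); z points along the fingers, y is the line along which they close (so a half turn about z gives the same grasp; the last joint's range is limited). The gripper opens to 87 mm and grips with 3 to 60 N. Pads are 19 mm wide; open, the fingers measure 117 mm over their backs; the gripper's body (75 mm by 190 mm) begins 51 mm behind the grasp point.
Start: joints at [59.639, 12.628, 87.462, -0, 79.91, -7.225], TCP at [0.246, 0.575, 0.223] pointing down, gripper open.
Joint ranges: [-170.65, 170.65], [-52.31, 119.04], [5.05, 147.46], [-71.25, 251.25], [11.57, 151.72], [-153.62, 153.62]. Speed limits (degrees/s): [147.25, 147.25, 172.46, 180, 180, 180].

### API

Orientations are given as [roll, pitch, yaw] about the fixed x, y, z axes, in that order (R = Rz(yaw) Ry(pitch) Rx(roll)).
In Python, from station import manip gives the robot as it stands.
- The arm moves only by the tool send_rows, never from a script. Its argument "series" is a list of rows, each an object with "fingers": the opening, from -1 (shut) to 1 (fully open); "delta_pos": the shift along the tool's x, y, z in units of 50 mm (1.0 is 50 mm), a list of three; "dr": the turn, a rotation vector about the tool's x, y, z in units of 10 degrees (1.0 is 10 degrees), a list of three. In form: [{"fingers": fingers, "delta_pos": [x, y, z], "dr": [ax, ay, az]}, ...]. A call has 1 to 10 rows; each row shifts and turns the commanded pose from where the row before left it, along the tool's axes as they then stand; what a row does not reach is not made up. A row lasts 1/8 s, in which the tool goes at most 62.5 mm and 10.7 degrees, less where a joint would pass 70% of its speed; a pose out of reach is approached as far as the arm can. A call is refused whole if a number of a shift passes 1 or a number of a turn 1, either way. A call with a gripper value outside its range is refused whole. The fingers move at their own pace and stop on an object; "newtons" is the grip in N (left out, the last holds). Time passes only in rows, so rows that do not move let the fingers close. It gives the time, the measured TCP pose, the force, the opening and the grip force at its end, in the units of the state.
- manip.get_obs(): the state, without advancing time (a new reading comes with each control period).
- manip.snapshot(name): name is "side" or "top"; returns a dict with "img" (400x640x3 uint8, blue, green, red), "range_z" (400x640 float32, m along the optical axis (not along the pixel's ray), 0 where there is no reading), "intrinsics" (3x3 intrinsics, pixels), "extrinsics" (4x4, takes a point from camera to world coordinates). Camera axes: x right, y up, looking along -z (the intrinsics and any distortion apply to the point x, -y, -z); pixel columns grow to the right and rows downward; lengths in m; the calibration is good to about 2 mm. A picture is of the moment at which its call begins.
- manip.finish_job(): hands the job in; it is judged then, once.
The state is a dict: "time_s": time; "qpos": joint angles; "qvel": joint speeds; "effort": joint torques, N m; "tool_pos": TCP position; "ee_rot": TCP orientation; "contact_force": force on the tool from outside, world axes, zero at the start; "ft_torque": the same for the moment, N m; "opening": finger opening in m; "grip_force": force on a finger pad.
Only numpy, scipy, OpenCV 4.12 (cv2) and the standard library are available. Lean on these libraries where they do the work, as an engineer would, in place of code of your own. Each camera call takes 0.05 s, during which the arm holds its last target. There are 200 camera calls.

## Working session

There is one attempt and no reset: what is moved stays moved. The work goes in short steps, Python scripts to look and compute and a tool call to move; the robot and the scene stay as the last step left them, time stands still between calls to the robot, and variables do not carry over. Pictures are saved under pics/ and viewed, at most 10 in all, crops included, and the job is handed in when it is done.

Besides the shell and the picture viewer there is one more tool, called after "Emit:" by a JSON object that holds its "fn" and its "kwargs", one argument or row to a line. send_rows: Moves the arm, as the interface text tells. Its arguments: {"type":"object","properties":{"series":{"type":"array"},"newtons":{"type":"number"}},"required":["series"]}

```bash
ls; mkdir -p pics; python3 - <<'E'
from station import manip
import cv2,numpy as np
print(manip.get_obs(), manip.tcp_to_grasp)
for n in("top","side"):
    s=manip.snapshot(n); cv2.imwrite(f"pics/{n}0.png",s["img"]); np.savez(f"{n}0.npz",**s)
    print(n,s["intrinsics"],s["extrinsics"])
E
```

```text
pics
{'time_s': 0.0, 'qpos': array([ 5.96377188e+01,  1.26758022e+01,  8.75240207e+01, -8.90491891e-04,
        7.99124265e+01, -7.22519689e+00]), 'qvel': array([ 0.06548511,  0.01247964, -0.03931852, -0.0415263 , -0.03707706,
        0.02397959]), 'effort': array([-5.08349385e-04, -4.94612110e+01, -3.87377572e+01,  6.99734408e-02,
        5.72423986e-02, -1.43739626e-04]), 'tool_pos': array([0.24527687, 0.57418533, 0.22144733]), 'ee_rot': array([-1.79888532e+02, -1.32480742e-02,  1.56863060e+02]), 'contact_force': array([ 0.11885275, -0.20473835,  0.3311483 ]), 'ft_torque': array([-0.01085168,  0.03560298,  0.00587151]), 'grip_force': 0.0, 'opening': 0.08696722680452235} 0.0187
top [[409.26252934   0.         321.11898085]
 [  0.         409.26252934 206.5226216 ]
 [  0.           0.           1.        ]] [[-0.0188464   0.9980848  -0.05891983  0.5086553 ]
 [-0.99980394 -0.01917136 -0.00495483  0.04999393]
 [-0.00607492  0.0588149   0.99825042  1.13630955]
 [ 0.          0.          0.          1.        ]]
side [[389.05294345   0.         312.0342067 ]
 [  0.         389.05294345 200.02063854]
 [  0.           0.           1.        ]] [[ 0.91146454  0.23718334 -0.33611971  0.27063591]
 [-0.41116462  0.49888497 -0.7629269  -0.589138  ]
 [-0.01326848  0.83358134  0.55223735  0.54622614]
 [ 0.          0.          0.          1.        ]]
```

View pics/top0.png

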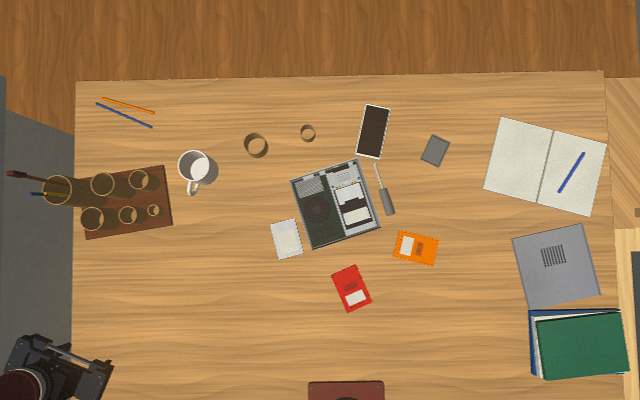

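View pics/side0.png

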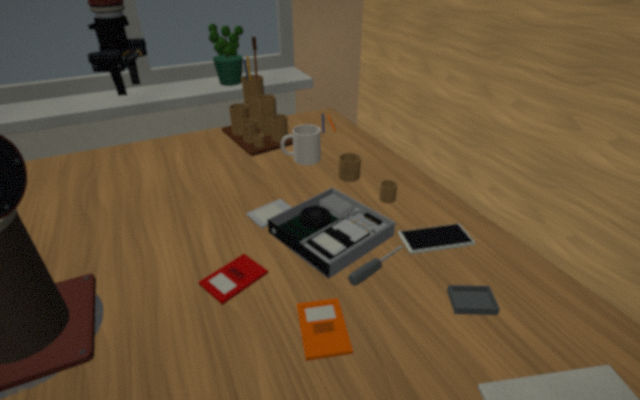

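The top view shows the PC tray around (335,205) with the bay on its right side. The old drive is at (286,239), the screwdriver at (385,190) and the arm at lower left. I'll zoom in on the PC in both views.

```bash
cat > h.py <<'E'
import numpy as np,cv2
def load(n): return dict(np.load(n+".npz"))
def ray(s,u,v):
    K,T=s["intrinsics"],s["extrinsics"]
    d=T[:3,:3]@np.array([(u-K[0,2])/K[0,0],-(v-K[1,2])/K[1,1],-1]); return T[:3,3],d
def onz(s,u,v,z):
    o,d=ray(s,u,v); return o+d*(z-o[2])/d[2]
def proj(s,p):
    K,T=s["intrinsics"],s["extrinsics"]
    c=T[:3,:3].T@(np.asarray(p)-T[:3,3]); return np.array([K[0,2]+K[0,0]*c[0]/-c[2],K[1,2]+K[1,1]*c[1]/c[2]])
E
python3 - <<'E'
from h import *
t=load("top0")["img"][150:255,280:400]; cv2.imwrite("pics/topc.png",cv2.resize(t,(720,630)[:2] if 0 else (680,595),interpolation=cv2.INTER_CUBIC))
t=load("side0")["img"][180:280,255:405]; cv2.imwrite("pics/sidec.png",cv2.resize(t,(795,530),interpolation=cv2.INTER_CUBIC))
E
```

```text
(no output)
```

View pics/topc.png

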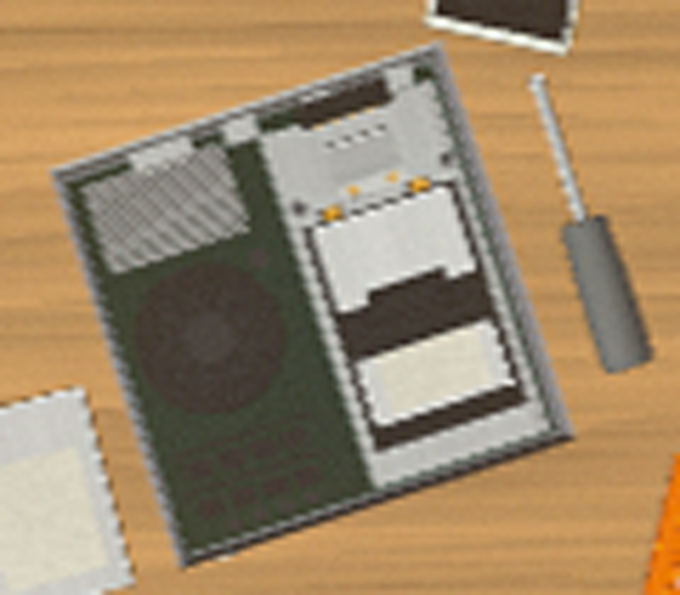

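View pics/sidec.png

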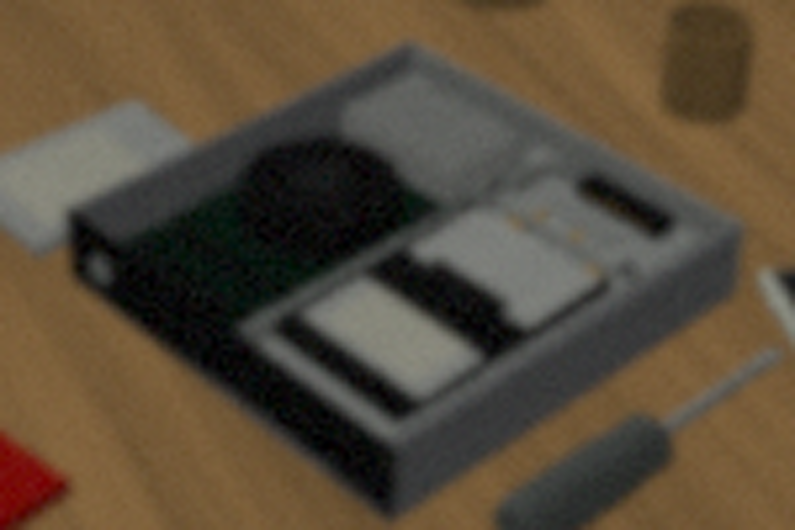

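In the crop (5.67x) the tray rim corners are at (52,172), (440,45), (572,437) and (183,567), with the back panel at the top. The black drive has its rear edge at about (378,447)–(522,395) and its front edge at about (312,232)–(460,185). The brass springs are just ahead of the front edge.

```bash
python3 - <<'E'
from h import *
s=load("top0"); f=680/120
P=lambda u,v,z: onz(s,280+(u+.5)/f-.5,150+(v+.5)/f-.5,z)
bl,br,fr,fl=[P(u,v,.04) for u,v in((52,172),(440,45),(572,437),(183,567))]
print("sides",[np.linalg.norm(a-b).round(4) for a,b in((bl,br),(br,fr),(fr,fl),(fl,bl))])
c=(bl+br+fr+fl)/4
yaw=[np.degrees(np.arctan2(*(a-b)[1::-1])) for a,b in((bl,fl),(br,fr))]+[np.degrees(np.arctan2(*(a-b)[1::-1]))-90 for a,b in((bl,br),(fl,fr))]
print("corner",c,yaw)
# range-based: points with height
H,W=s["range_z"].shape; v,u=np.mgrid[:H,:W]; K,T=s["intrinsics"],s["extrinsics"]; d=s["range_z"]
X=np.stack([(u-K[0,2])/K[0,0]*d,-(v-K[1,2])/K[1,1]*d,-d],-1)@T[:3,:3].T+T[:3,3]
near=np.linalg.norm(X[...,:2]-c[:2],axis=-1)<.17
m=(near&(X[...,2]>.013)&(d>0)).astype(np.uint8)
n,l,st,ce=cv2.connectedComponentsWithStats(m); k=l[int(207),335] or 1+np.argmax(st[1:,4])
k=1+np.argmax(st[1:,4])
pts=X[l==k][:,:2].astype(np.float32); print(cv2.minAreaRect(pts*1000))
y=np.radians(np.mean(yaw)); R=np.array([[np.cos(y),-np.sin(y)],[np.sin(y),np.cos(y)]])
for nm,a,z in(("rearL",(378,447),.032),("rearR",(522,395),.032),("frontL",(312,232),.036),("frontR",(460,185),.036),("bandrearL",(357,360),.032),("bandrearR",(490,318),.032),("wedge fr L",(368,295),.034),("wedge fr R",(447,268),.034),("bridge fr L",(300,210),.036),("br frR",(447,160),.036),("chanfrontL",(372,488),.03)):
    print(nm,(R.T@(P(*a,z)-c)[:2]*1000).round(1))
# height profile along bay centre line
for x in range(-95,100,6):
    w=c[:2]+R@[x/1000,-.046]; q=proj(s,[*w,.032]).round().astype(int); p=X[q[1],q[0]]; print(x,(p[2]*1000).round(1),s["img"][q[1],q[0]],end="; ")
E
```

```text
sides [np.float64(0.1945), np.float64(0.1964), np.float64(0.1934), np.float64(0.1972)]
corner [0.58143034 0.01914098 0.04      ] [np.float64(17.41711487408599), np.float64(17.095161445856558), np.float64(17.117374097605108), np.float64(17.34198878445197)]
((581.3955688476562, 18.43415069580078), (201.53221130371094, 197.1354522705078), 17.291017532348633)
rearL [-74.   -8.8]
rearR [-72.1 -81.7]
frontL [ 32.8 -11.2]
frontR [ 32.  -85.3]
bandrearL [-31.7 -12.5]
bandrearR [-32.6 -79. ]
wedge fr L [ -4.  -27.1]
wedge fr R [ -3.6 -67. ]
bridge fr L [44.6 -9.1]
br frR [ 45.3 -83.3]
chanfrontL [-91.6  -0. ]
-95 21.6 [82 84 92]; -89 24.5 [182 190 190]; -83 26.7 [182 187 190]; -77 23.2 [146 152 154]; -71 31.9 [45 54 64]; -65 31.8 [161 164 166]; -59 33.6 [195 216 220]; -53 34.8 [189 208 212]; -47 31.8 [192 209 213]; -41 33.7 [194 212 216]; -35 37.6 [203 221 225]; -29 32.6 [47 55 62]; -23 39.6 [50 57 66]; -17 39.1 [43 51 62]; -11 35.7 [55 62 70]; -5 37.1 [37 47 57]; 1 40.6 [214 221 221]; 7 35.0 [200 207 210]; 13 33.7 [205 210 211]; 19 37.8 [206 210 211]; 25 40.0 [200 206 206]; 31 35.7 [207 212 212]; 37 23.0 [183 190 190]; 43 38.1 [190 199 198]; 49 39.2 [190 197 198]; 55 37.1 [166 170 170]; 61 33.8 [169 176 174]; 67 31.6 [167 174 175]; 73 23.9 [180 184 182]; 79 22.7 [185 188 189]; 85 30.4 [44 52 60]; 91 31.4 [47 56 68]; 97 35.5 [122 126 129];
```

The PC centre is at about (0.581, 0.019) with yaw about 17.25°, and the bridge edge is at PC x ≈ 45 mm. The drive spans x from -73 to about 37 mm, so the wedge rear face is at about -21. I'll shut the fingers, turn the tool so its y lies across the bay, and go above the thumb spot.

Emit:
{"fn": "send_rows", "kwargs": {
  "series": [
    {"fingers":-1,"delta_pos":[0,0,0],"dr":[0,0,-0.8]},
    {"fingers":-1,"delta_pos":[0,0,0],"dr":[0,0,-0.8]},
    {"fingers":-1,"delta_pos":[0,0,0],"dr":[0,0,-0.8]},
    {"fingers":-1,"delta_pos":[0,0,0],"dr":[0,0,-0.8]},
    {"fingers":-1,"delta_pos":[0,0,0],"dr":[0,0,-0.84]},
    {"fingers":-1,"delta_pos":[0,0,0],"dr":[0,0,0]}
  ]
}}

```text
time_s: 0.85
tool_pos: [0.2454, 0.5744, 0.222]
ee_rot: [-180.0, -0.0, -162.8]
contact_force: [0.2, -0.2, -0.2]
opening: 0.0349
grip_force: 0.0
```

Emit:
{"fn": "send_rows", "kwargs": {
  "series": [
    {"fingers":-1,"delta_pos":[-0.13,-0.75,0],"dr":[0,0,0]},
    {"fingers":-1,"delta_pos":[-0.13,-0.75,0],"dr":[0,0,0]},
    {"fingers":-1,"delta_pos":[-0.13,-0.75,0],"dr":[0,0,0]},
    {"fingers":-1,"delta_pos":[-0.13,-0.75,0],"dr":[0,0,0]},
    {"fingers":-1,"delta_pos":[-0.13,-0.75,0],"dr":[0,0,0]},
    {"fingers":-1,"delta_pos":[-0.13,-0.75,0],"dr":[0,0,0]},
    {"fingers":-1,"delta_pos":[-0.13,-0.75,0],"dr":[0,0,0]},
    {"fingers":-1,"delta_pos":[-0.13,-0.75,0],"dr":[0,0,0]},
    {"fingers":-1,"delta_pos":[-0.13,-0.75,0],"dr":[0,0,0]}
  ]
}}

```text
time_s: 1.98
tool_pos: [0.4019, 0.2686, 0.2225]
ee_rot: [-180.0, 0.0, -162.9]
contact_force: [1.6, -0.5, 0.6]
opening: 0.0007
grip_force: 0.0
```

Emit:
{"fn": "send_rows", "kwargs": {
  "series": [
    {"fingers":-1,"delta_pos":[-0.13,-0.75,0],"dr":[0,0,0]},
    {"fingers":-1,"delta_pos":[-0.13,-0.75,0],"dr":[0,0,0]},
    {"fingers":-1,"delta_pos":[-0.13,-0.75,0],"dr":[0,0,0]},
    {"fingers":-1,"delta_pos":[-0.13,-0.75,0],"dr":[0,0,0]},
    {"fingers":-1,"delta_pos":[-0.13,-0.75,0],"dr":[0,0,0]},
    {"fingers":-1,"delta_pos":[-0.13,-0.75,0],"dr":[0,0,0]},
    {"fingers":-1,"delta_pos":[-0.13,-0.75,0],"dr":[0,0,0]},
    {"fingers":-1,"delta_pos":[-0.13,-0.75,0],"dr":[0,0,0]},
    {"fingers":-1,"delta_pos":[-0.13,-0.75,0],"dr":[0,0,0]},
    {"fingers":-1,"delta_pos":[0,0,0],"dr":[0,0,0]}
  ]
}}

```text
time_s: 3.22
tool_pos: [0.5581, -0.0373, 0.2221]
ee_rot: [-180.0, -0.0, -163.1]
contact_force: [-0.9, -0.4, 0.8]
opening: 0.0003
grip_force: 0.0
```

Emit:
{"fn": "send_rows", "kwargs": {
  "series": [
    {"fingers":-1,"delta_pos":[0,0,0.5],"dr":[0,0,-0.03]},
    {"fingers":-1,"delta_pos":[0,0,0.5],"dr":[0,0,0]},
    {"fingers":-1,"delta_pos":[0,0,0.5],"dr":[0,0,0]},
    {"fingers":-1,"delta_pos":[0,0,0.5],"dr":[0,0,0]},
    {"fingers":-1,"delta_pos":[0,0,0.5],"dr":[0,0,0]},
    {"fingers":-1,"delta_pos":[0,0,0.4],"dr":[0,0,0]},
    {"fingers":-1,"delta_pos":[0,0,0.3],"dr":[0,0,0]},
    {"fingers":-1,"delta_pos":[0,0,0.2],"dr":[0,0,0]},
    {"fingers":-1,"delta_pos":[0,0,0],"dr":[0,0,0]},
    {"fingers":-1,"delta_pos":[0,0,0],"dr":[0,0,0]}
  ]
}}

```text
time_s: 4.47
tool_pos: [0.5582, -0.0352, 0.0533]
ee_rot: [-180.0, 0.1, -162.4]
contact_force: [0.1, 0.4, 0.7]
opening: 0.0005
grip_force: 0.0
```

```bash
python3 - <<'E'
from station import manip
from h import *
s=manip.snapshot("side"); np.savez("side1.npz",**s); print(manip.get_obs()["tool_pos"])
cv2.imwrite("pics/side1.png",cv2.resize(s["img"][130:280,255:445],(760,600),interpolation=cv2.INTER_CUBIC))
E
```

```text
[ 0.55831022 -0.03525368  0.05341122]
```

View pics/side1.png

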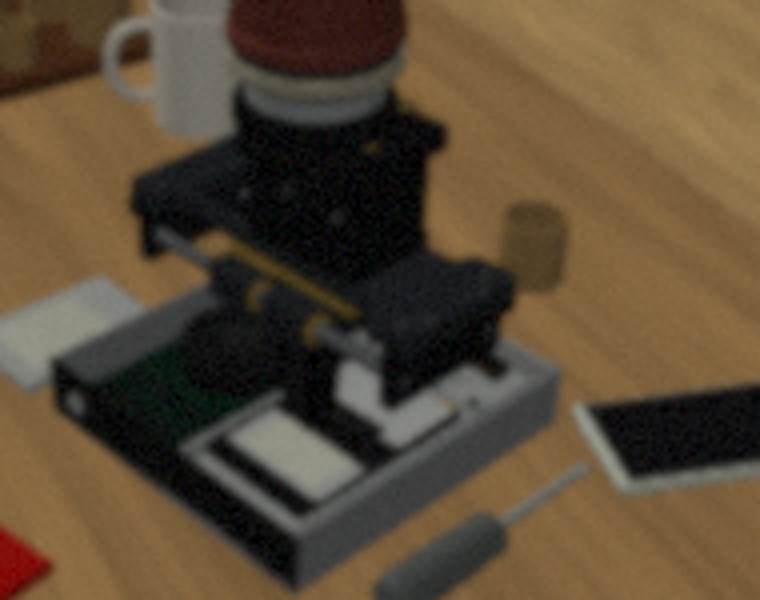

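The shut fingers hang over the bay at about (320,400), behind the wedge and centred. Next I go down slowly to contact.

Emit:
{"fn": "send_rows", "kwargs": {
  "series": [
    {"fingers":-1,"delta_pos":[0,0,0.16],"dr":[0,0,0]},
    {"fingers":-1,"delta_pos":[0,0,0.16],"dr":[0,0,0]},
    {"fingers":-1,"delta_pos":[0,0,0.04],"dr":[0,0,0]},
    {"fingers":-1,"delta_pos":[0,0,0.02],"dr":[0,0,0]},
    {"fingers":-1,"delta_pos":[0,0,0],"dr":[0,0,0]}
  ]
}}

```text
time_s: 5.15
tool_pos: [0.5576, -0.0352, 0.0339]
ee_rot: [-180.0, -0.0, -162.4]
contact_force: [-2.1, -0.6, 3.8]
opening: 0.0003
grip_force: 2.0
```

Emit:
{"fn": "send_rows", "kwargs": {
  "series": [
    {"fingers":-1,"delta_pos":[0,0,0.02],"dr":[0,0,0]},
    {"fingers":-1,"delta_pos":[0,0,0.02],"dr":[0,0,0]},
    {"fingers":-1,"delta_pos":[0,0,0],"dr":[0,0,0]}
  ]
}}

```text
time_s: 5.52
tool_pos: [0.5582, -0.0352, 0.0327]
ee_rot: [-180.0, 0.0, -162.4]
contact_force: [-3.8, 0.3, 9.6]
opening: 0.0003
grip_force: 4.8
```

Emit:
{"fn": "send_rows", "kwargs": {
  "series": [
    {"fingers":-1,"delta_pos":[0,0,0.02],"dr":[0,0,0]},
    {"fingers":-1,"delta_pos":[0,0,0],"dr":[0,0,0]}
  ]
}}

```text
time_s: 5.78
tool_pos: [0.5586, -0.0353, 0.0324]
ee_rot: [-180.0, 0.1, -162.4]
contact_force: [-3.5, 0.9, 12.2]
opening: 0.0004
grip_force: 6.4
```

Emit:
{"fn": "send_rows", "kwargs": {
  "series": [
    {"fingers":-1,"delta_pos":[0,0,0.02],"dr":[0,0,0]},
    {"fingers":-1,"delta_pos":[0,0,0.01],"dr":[0,0,0]},
    {"fingers":-1,"delta_pos":[0,0,0],"dr":[0,0,0]}
  ]
}}

```text
time_s: 6.15
tool_pos: [0.5595, -0.0355, 0.0323]
ee_rot: [-179.9, 0.2, -162.4]
contact_force: [-6.9, 1.4, 20.8]
opening: 0.0007
grip_force: 10.4
```

The force suggests the drive is flat. I'll ease off slightly and push forward.

Emit:
{"fn": "send_rows", "kwargs": {
  "series": [
    {"fingers":-1,"delta_pos":[-0.04,0,-0.01],"dr":[0,0,0]},
    {"fingers":-1,"delta_pos":[-0.04,0,0],"dr":[0,0,0]},
    {"fingers":-1,"delta_pos":[-0.04,0,0],"dr":[0,0,0]},
    {"fingers":-1,"delta_pos":[0,0,0],"dr":[0,0,0]}
  ]
}}

```text
time_s: 6.65
tool_pos: [0.5653, -0.0342, 0.0324]
ee_rot: [-179.9, 0.2, -162.4]
contact_force: [-5.0, -1.3, 16.3]
opening: 0.0005
grip_force: 8.3
```

Emit:
{"fn": "send_rows", "kwargs": {
  "series": [
    {"fingers":-1,"delta_pos":[-0.04,0,0],"dr":[0,0,0]},
    {"fingers":-1,"delta_pos":[-0.04,0,0],"dr":[0,0,0]},
    {"fingers":-1,"delta_pos":[-0.04,0,0],"dr":[0,0,0]},
    {"fingers":-1,"delta_pos":[0,0,0],"dr":[0,0,0]}
  ]
}}

```text
time_s: 7.15
tool_pos: [0.571, -0.0324, 0.0323]
ee_rot: [-179.9, 0.2, -162.4]
contact_force: [-4.7, -0.8, 16.7]
opening: 0.0005
grip_force: 8.1
```

```bash
python3 - <<'E'
from station import manip
from h import *
s=manip.snapshot("side"); np.savez("side2.npz",**s); print(manip.get_obs()["tool_pos"])
cv2.imwrite("pics/side2.png",cv2.resize(s["img"][180:280,255:405],(795,530),interpolation=cv2.INTER_CUBIC))
E
```

```text
[ 0.57096228 -0.03237003  0.03233258]
```

View pics/side2.png

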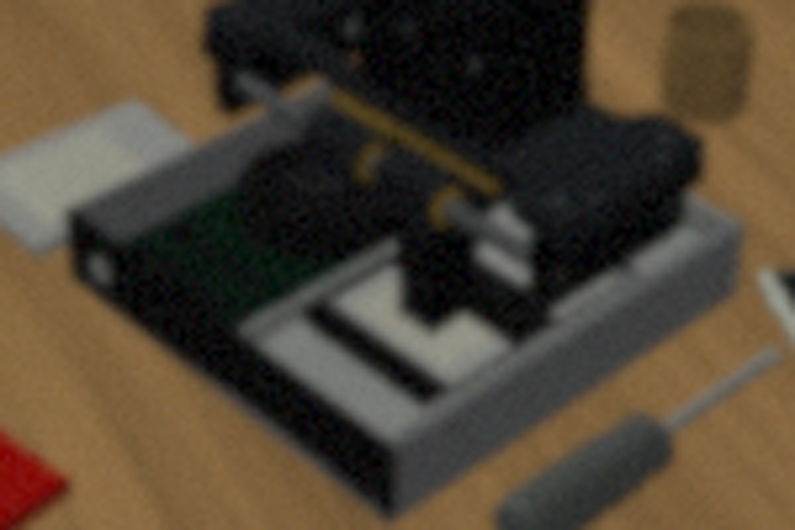

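The drive is moving with the fingers: its rear edge went from about (275,325) to (308,308). I'll measure that shift.

```bash
cat >> h.py <<'E'
C=np.array([.5814,.0188]); _y=np.radians(17.25); R=np.array([[np.cos(_y),-np.sin(_y)],[np.sin(_y),np.cos(_y)]])
def pc(p): return R.T@(np.asarray(p)[:2]-C)*1000
def wd(x,y,z): return [*(C+R@[x/1000,y/1000]),z/1000]
def rear(s):  # last bay-floor-bright -> dark crossing along bay at top-of-drive height
    g=cv2.cvtColor(s["img"],cv2.COLOR_BGR2GRAY).astype(np.float32); out=[]
    xs=np.arange(-90,0,.5)
    pr=np.mean([[cv2.getRectSubPix(g,(1,1),tuple(map(float,proj(s,wd(x,y,28)))))[0,0] for x in xs] for y in range(-74,-20,4)],0)
    return pr
E
python3 - <<'E'
from h import *
for n in("side0","side2"):
    p=rear(load(n)); print(n,[(int(x),int(v)) for x,v in zip(np.arange(-90,0,.5)[::4],p[::4])][:32])
print(pc([.571,-.0324]))
E
```

```text
side0 [(-90, 39), (-88, 64), (-86, 87), (-84, 98), (-82, 98), (-80, 85), (-78, 63), (-76, 38), (-74, 21), (-72, 14), (-70, 16), (-68, 22), (-66, 41), (-64, 67), (-62, 92), (-60, 111), (-58, 121), (-56, 126), (-54, 129), (-52, 129), (-50, 129), (-48, 129), (-46, 129), (-44, 129), (-42, 130), (-40, 129), (-38, 130), (-36, 129), (-34, 128), (-32, 123), (-30, 113), (-28, 94)]
side2 [(-90, 44), (-88, 72), (-86, 96), (-84, 111), (-82, 119), (-80, 120), (-78, 121), (-76, 121), (-74, 121), (-72, 120), (-70, 117), (-68, 109), (-66, 91), (-64, 68), (-62, 41), (-60, 24), (-58, 15), (-56, 16), (-54, 26), (-52, 47), (-50, 73), (-48, 101), (-46, 121), (-44, 132), (-42, 138), (-40, 140), (-38, 140), (-36, 137), (-34, 129), (-32, 119), (-30, 109), (-28, 99)]
[-25.11513606 -45.81298878]
```

The drive followed about 14 mm, matching the TCP's 13 mm, so its nose is now under the bridge. About 33 mm remain.

Emit:
{"fn": "send_rows", "kwargs": {
  "series": [
    {"fingers":-1,"delta_pos":[-0.04,0,0],"dr":[0,0,0]},
    {"fingers":-1,"delta_pos":[-0.04,0,0],"dr":[0,0,0]},
    {"fingers":-1,"delta_pos":[-0.04,0,0],"dr":[0,0,0]},
    {"fingers":-1,"delta_pos":[-0.04,0,0],"dr":[0,0,0]},
    {"fingers":-1,"delta_pos":[0,0,0],"dr":[0,0,0]}
  ]
}}

```text
time_s: 7.82
tool_pos: [0.5786, -0.03, 0.0324]
ee_rot: [-179.9, 0.2, -162.4]
contact_force: [-4.5, -1.6, 16.9]
opening: 0.0003
grip_force: 8.0
```

Emit:
{"fn": "send_rows", "kwargs": {
  "series": [
    {"fingers":-1,"delta_pos":[-0.04,0,0],"dr":[0,0,0]},
    {"fingers":-1,"delta_pos":[-0.04,0,0],"dr":[0,0,0]},
    {"fingers":-1,"delta_pos":[-0.04,0,0],"dr":[0,0,0]},
    {"fingers":-1,"delta_pos":[-0.04,0,0],"dr":[0,0,0]},
    {"fingers":-1,"delta_pos":[0,0,0],"dr":[0,0,0]}
  ]
}}

```text
time_s: 8.45
tool_pos: [0.585, -0.028, 0.0323]
ee_rot: [-179.9, -0.0, -162.4]
contact_force: [-8.8, -2.7, 20.0]
opening: 0.0004
grip_force: 10.0
```

Emit:
{"fn": "send_rows", "kwargs": {
  "series": [
    {"fingers":-1,"delta_pos":[-0.04,0,0],"dr":[0,0,0]},
    {"fingers":-1,"delta_pos":[-0.04,0,0],"dr":[0,0,0]},
    {"fingers":-1,"delta_pos":[-0.04,0,0],"dr":[0,0,0]},
    {"fingers":-1,"delta_pos":[0,0,0],"dr":[0,0,0]}
  ]
}}

```text
time_s: 8.95
tool_pos: [0.5899, -0.0264, 0.0323]
ee_rot: [-179.9, -0.1, -162.4]
contact_force: [-11.5, -3.9, 21.7]
opening: 0.0004
grip_force: 12.4
```

Emit:
{"fn": "send_rows", "kwargs": {
  "series": [
    {"fingers":-1,"delta_pos":[-0.04,0,0],"dr":[0,0,0]},
    {"fingers":-1,"delta_pos":[-0.04,0,0],"dr":[0,0,0]},
    {"fingers":-1,"delta_pos":[-0.04,0,0],"dr":[0,0,0]},
    {"fingers":-1,"delta_pos":[0,0,0],"dr":[0,0,0]}
  ]
}}

```text
time_s: 9.45
tool_pos: [0.5946, -0.0249, 0.0323]
ee_rot: [-179.9, -0.2, -162.4]
contact_force: [-12.7, -3.9, 21.5]
opening: 0.0005
grip_force: 13.0
```

```bash
python3 - <<'E'
from station import manip
from h import *
s=manip.snapshot("side"); np.savez("side3.npz",**s); print(pc(manip.get_obs()["tool_pos"]))
p=rear(s); i=np.argmin(p[:160]); print([(x,int(v)) for x,v in zip(np.arange(-90,0,.5)[::4],p[::4])])
E
```

```text
[  0.31345419 -45.6060504 ]
[(np.float64(-90.0), 44), (np.float64(-88.0), 70), (np.float64(-86.0), 96), (np.float64(-84.0), 111), (np.float64(-82.0), 118), (np.float64(-80.0), 120), (np.float64(-78.0), 120), (np.float64(-76.0), 120), (np.float64(-74.0), 120), (np.float64(-72.0), 120), (np.float64(-70.0), 121), (np.float64(-68.0), 120), (np.float64(-66.0), 120), (np.float64(-64.0), 120), (np.float64(-62.0), 121), (np.float64(-60.0), 120), (np.float64(-58.0), 120), (np.float64(-56.0), 121), (np.float64(-54.0), 120), (np.float64(-52.0), 119), (np.float64(-50.0), 115), (np.float64(-48.0), 103), (np.float64(-46.0), 84), (np.float64(-44.0), 58), (np.float64(-42.0), 34), (np.float64(-40.0), 20), (np.float64(-38.0), 16), (np.float64(-36.0), 19), (np.float64(-34.0), 32), (np.float64(-32.0), 55), (np.float64(-30.0), 82), (np.float64(-28.0), 107), (np.float64(-26.0), 124), (np.float64(-24.0), 134), (np.float64(-22.0), 138), (np.float64(-20.0), 141), (np.float64(-18.0), 141), (np.float64(-16.0), 141), (np.float64(-14.0), 140), (np.float64(-12.0), 137), (np.float64(-10.0), 132), (np.float64(-8.0), 124), (np.float64(-6.0), 114), (np.float64(-4.0), 103), (np.float64(-2.0), 95)]
```

The drive has moved about 33.5 mm and the fingers 38, so the tips now bear on the wedge. About 14 mm remain.

Emit:
{"fn": "send_rows", "kwargs": {
  "series": [
    {"fingers":-1,"delta_pos":[-0.04,0,0],"dr":[0,0,0]},
    {"fingers":-1,"delta_pos":[-0.04,0,0],"dr":[0,0,0]},
    {"fingers":-1,"delta_pos":[-0.04,0,0],"dr":[0,0,0]},
    {"fingers":-1,"delta_pos":[-0.04,0,0],"dr":[0,0,0]},
    {"fingers":-1,"delta_pos":[0,0,0],"dr":[0,0,0]}
  ]
}}

```text
time_s: 10.12
tool_pos: [0.6037, -0.0219, 0.0323]
ee_rot: [-179.9, -0.0, -162.4]
contact_force: [-10.2, -4.1, 20.7]
opening: 0.0004
grip_force: 12.3
```

Emit:
{"fn": "send_rows", "kwargs": {
  "series": [
    {"fingers":-1,"delta_pos":[-0.04,0,0],"dr":[0,0,0]},
    {"fingers":-1,"delta_pos":[-0.04,0,0],"dr":[0,0,0]},
    {"fingers":-1,"delta_pos":[0,0,0],"dr":[0,0,0]}
  ]
}}

```text
time_s: 10.5
tool_pos: [0.6063, -0.0211, 0.0323]
ee_rot: [-179.9, -0.2, -162.4]
contact_force: [-14.6, -4.5, 23.8]
opening: 0.0002
grip_force: 14.1
```

```bash
python3 - <<'E'
from station import manip
from h import *
s=manip.snapshot("side"); np.savez("side4.npz",**s); print(pc(manip.get_obs()["tool_pos"]))
p=rear(s); print([(int(x),int(v)) for x,v in zip(np.arange(-90,0,.5)[80::4],p[80::4])])
E
```

```text
[ 11.92417615 -45.47429123]
[(-50, 120), (-48, 120), (-46, 120), (-44, 120), (-42, 120), (-40, 119), (-38, 114), (-36, 104), (-34, 85), (-32, 61), (-30, 38), (-28, 22), (-26, 15), (-24, 18), (-22, 29), (-20, 50), (-18, 78), (-16, 103), (-14, 121), (-12, 132), (-10, 138), (-8, 140), (-6, 140), (-4, 140), (-2, 140)]
```

Emit:
{"fn": "send_rows", "kwargs": {
  "series": [
    {"fingers":-1,"delta_pos":[-0.04,0,0],"dr":[0,0,0]},
    {"fingers":-1,"delta_pos":[-0.04,0,0],"dr":[0,0,0]},
    {"fingers":-1,"delta_pos":[0,0,0],"dr":[0,0,0]}
  ]
}}

```text
time_s: 10.92
tool_pos: [0.6065, -0.021, 0.0323]
ee_rot: [-180.0, -0.7, -162.4]
contact_force: [-28.9, -9.4, 36.5]
opening: 0.0004
grip_force: 22.1
```

The fingers stopped dead with about 30 N along the bay, so the drive is against the rigid stop. I'll ease back off the wedge, lift away, and check.

Emit:
{"fn": "send_rows", "kwargs": {
  "series": [
    {"fingers":-1,"delta_pos":[0.04,0,0],"dr":[0,0,0]},
    {"fingers":-1,"delta_pos":[0.04,0,-0.02],"dr":[0,0,0]},
    {"fingers":-1,"delta_pos":[0,0,-0.03],"dr":[0,0,0]},
    {"fingers":-1,"delta_pos":[0,0,-0.05],"dr":[0,0,0]},
    {"fingers":-1,"delta_pos":[0.04,0,-0.1],"dr":[0,0,0]},
    {"fingers":-1,"delta_pos":[0,0,-0.4],"dr":[0,0,0]},
    {"fingers":-1,"delta_pos":[0,0,-0.8],"dr":[0,0,0]},
    {"fingers":-1,"delta_pos":[0,0,-0.8],"dr":[0,0,0]},
    {"fingers":-1,"delta_pos":[0,0,-0.8],"dr":[0,0,0]}
  ]
}}

```text
time_s: 12.05
tool_pos: [0.6059, -0.0197, 0.1828]
ee_rot: [-180.0, 0.1, -162.4]
contact_force: [1.6, 0.2, -0.4]
opening: 0.0007
grip_force: 0.0
```

Emit:
{"fn": "send_rows", "kwargs": {
  "series": [
    {"fingers":-1,"delta_pos":[0,0.8,0],"dr":[0,0,0]},
    {"fingers":-1,"delta_pos":[0,0.8,0],"dr":[0,0,0]},
    {"fingers":-1,"delta_pos":[0,0.8,0],"dr":[0,0,0]},
    {"fingers":-1,"delta_pos":[0,0.8,0],"dr":[0,0,0]},
    {"fingers":-1,"delta_pos":[0,0.8,0],"dr":[0,0,0]},
    {"fingers":-1,"delta_pos":[0,0.8,0],"dr":[0,0,0]},
    {"fingers":-1,"delta_pos":[0,0.8,0],"dr":[0,0,0]},
    {"fingers":-1,"delta_pos":[0,0,0],"dr":[0,0,0]}
  ]
}}

```text
time_s: 13.05
tool_pos: [0.5203, 0.2498, 0.1813]
ee_rot: [179.9, 0.1, -162.2]
contact_force: [-0.5, -0.1, 0.2]
opening: 0.0006
grip_force: 0.0
```

```bash
python3 - <<'E'
from station import manip
from h import *
s=manip.snapshot("side"); t=manip.snapshot("top"); np.savez("side5.npz",**s); np.savez("top5.npz",**t)
p=rear(s); print([(int(x),int(v)) for x,v in zip(np.arange(-90,0,.5)[80::4],p[80::4])])
a=cv2.resize(s["img"][190:270,265:400],(540,320),interpolation=cv2.INTER_CUBIC); b=cv2.resize(t["img"][155:250,325:385],(202,320),interpolation=cv2.INTER_CUBIC)
cv2.imwrite("pics/end.png",np.hstack([a,b]))
E
```

```text
[(-50, 112), (-48, 112), (-46, 113), (-44, 113), (-42, 113), (-40, 111), (-38, 107), (-36, 97), (-34, 79), (-32, 57), (-30, 35), (-28, 20), (-26, 14), (-24, 17), (-22, 28), (-20, 47), (-18, 73), (-16, 96), (-14, 113), (-12, 124), (-10, 129), (-8, 130), (-6, 131), (-4, 132), (-2, 132)]
```

View pics/end.png

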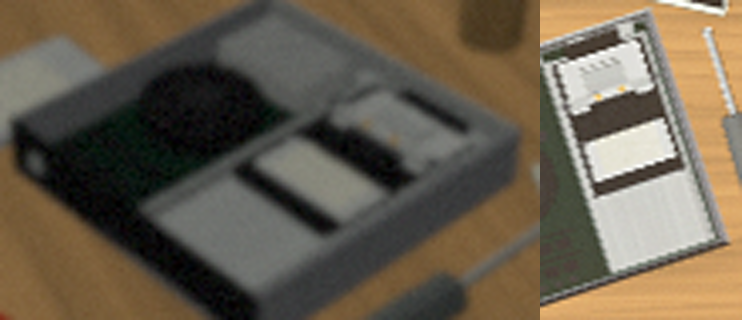

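After release the rear edge is unchanged (dark-band centre still at -26). I'll check the distance from connector face to rear edge (should be 112 mm) in the top view.

```bash
python3 - <<'E'
from h import *
def prof(s,xs,ys,z):
    g=cv2.cvtColor(s["img"],cv2.COLOR_BGR2GRAY).astype(np.float32)
    return np.array([np.mean([cv2.getRectSubPix(g,(1,1),tuple(map(float,proj(s,wd(x,y,z)))))[0,0] for y in ys]) for x in xs])
def edge(s,xs,ys,z,up):
    p=prof(s,xs,ys,z); lo,hi=p.min(),p.max(); m=(lo+hi)/2
    for i in range(len(p)-1):
        if (p[i]-m)*(p[i+1]-m)<=0: return xs[i],int(lo),int(hi)
t0,t5=load("top0"),load("top5")
for y in (range(-60,-30,3),):
    print("connector face",edge(t0,np.arange(73,90,.25),y,31,0))
ys=range(-72,-20,3)
print("rear start",edge(t0,np.arange(-82,-69,.25),ys,32,0),"rear end",edge(t5,np.arange(-38,-23,.25),ys,32,0))
for yy in(range(-76,-62,3),range(-30,-15,3)): print("rear end side",edge(t5,np.arange(-38,-23,.25),yy,32,0))
# visible gap between drive front / connector after
xs=np.arange(56,96,2); print(list(zip(xs.tolist(),prof(t5,xs,range(-58,-34,3),32).astype(int).tolist())))
E
```

```text
connector face (np.float64(81.25), 55, 186)
rear start (np.float64(-76.25), 56, 190) rear end (np.float64(-30.75), 62, 211)
rear end side (np.float64(-30.75), 61, 214)
rear end side (np.float64(-30.75), 63, 210)
[(56, 198), (58, 200), (60, 201), (62, 201), (64, 201), (66, 194), (68, 193), (70, 204), (72, 201), (74, 222), (76, 226), (78, 229), (80, 178), (82, 79), (84, 60), (86, 64), (88, 65), (90, 64), (92, 73), (94, 113)]
```

The connector face is at 81.25 mm and the rear edge at -30.75 mm, which is exactly the 112 mm drive length. The drive is home, square, and flat.

```bash
python3 -c "
from station import manip
print(manip.finish_job())"
```

```text
the job is handed in; nothing more can be done
None
```

The drive was pressed flat and pushed home against the connector, where it stayed after the hand was withdrawn (measured 112 mm from connector face to rear edge, its full length), and the job is handed in; no verdict was returned.

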